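# Rotate three samples between lab stations

## Robot

A 6-joint arm with a two-finger parallel gripper is mounted at the origin on the work surface. World frame = base frame: x ahead of the robot, y to its left, z up, the work surface at z = 0. Lengths are in m, angles in degrees, forces in N, time in s.
With the tool pointing down it reaches from about 0.3 to 0.75 m from the base axis. Payload 8.5 kg.
Tool frame: the origin (TCP) lies at the very end of the fingers, on their centre line; the grasp point (between the pads) lies 19 mm behind it; z points along the fingers, y is the line along which they close (so a half turn about z gives the same grasp; the last joint's range is limited). The gripper opens to 85 mm and grips with 20 to 120 N. Pads are 22 mm wide; open, the fingers measure 114 mm over their backs; the gripper's body (76 mm by 85 mm) begins 54 mm behind the grasp point. The pads swing forward as they close: fully open they stand 13 mm farther back than shut.
Start: joints at [53.554, 21.807, 74.336, -0, 83.858, -12.336], TCP at [0.225, 0.502, 0.231] pointing down, gripper open.
Joint ranges: [-178.18, 178.18], [-50.72, 133.34], [12.68, 142.11], [-81.47, 261.47], [9.98, 163.14], [-165.26, 165.26]. Speed limits (degrees/s): [136.94, 136.94, 180, 180, 180, 180].

## Interface

Orientations are given as a 3x3 rotation matrix whose columns are the frame's x, y, z axes.
In Python, from rig import env, optics, spotter gives the robot as it stands.
- The arm moves only by the shell command python3 -m crank 'ROWS' [FORCE]. ROWS is JSON, one flat list of numbers, 5 for each row, row after row: the finger opening in cm, from 0 to 8.54, then the shift along the tool's x, y, z in cm, then the turn about the tool's z in rad. A call has exactly 8 rows; each row shifts and turns the commanded pose from where the row before left it, along the tool's axes as they then stand; what a row does not reach is not made up. A row lasts 1/12 s, in which the tool goes at most 41.7 mm and 7.16 degrees, less where a joint would pass 70% of its speed; a pose out of reach is approached as far as the arm can. A call is refused whole if a number of a shift passes 4.17 or a number of a turn 0.125, either way. A call with a gripper value outside its range is refused whole. The fingers move at their own pace and stop on an object; FORCE is the grip in N (left out, the last holds). Time passes only in rows, so rows that do not move let the fingers close, or fill a call up. It gives the time, the measured TCP pose, the force, the opening and the grip force at its end, in the units of the state.
- env.observe(): the state, without advancing time (a new reading comes with each control period).
- optics.get_image(name): name is "scene" or "top" or "wrist"; returns a dict with "color" (420x560x3 uint8, red, green, blue), "intrinsics" (3x3 intrinsics, pixels), "pose" (4x4, takes a point from camera to world coordinates). Camera axes: x right, y up, looking along -z (the intrinsics and any distortion apply to the point x, -y, -z); pixel columns grow to the right and rows downward; lengths in m; the calibration is good to about 2 mm. A picture is of the moment at which its call begins. There is no depth.
- env.close_job(): hands the job in; it is judged then, once.
Trained networks look in a picture, given as the dict that the camera call returned (one of the last four; its "shot" number tells which), for a name from the list of things; names that differ only in an ending like _2 or _b are one class to them, and where a whole thing is asked for, a point or a joint stands for the part that bears it (a point fixed in the world has none). Each returns a list of dicts, best first, with "score" (0 to 1); they miss things now and then, are a little off and sometimes report something else, mostly with a low value. They report only what shows in the picture. A call takes as long as a camera call. They do not tell look-alikes from the thing itself.
- spotter.look_for(picture, query): "at" ([column, row] as shares, 0 to 1, of the picture: columns of its width, rows of its height, amid what is visible of it).
The state is a dict: "time_s": time; "q": joint angles; "qvel": joint speeds; "joint_efforts": joint torques, N m; "position": TCP position; "tool_rot": TCP orientation; "ft_force": force on the tool from outside, world axes, zero at the start; "wrist_torque": the same for the moment, N m; "grip_width": finger opening in m; "gripper_force": force on a finger pad.
Only numpy, scipy, OpenCV 4.12 (cv2) and the standard library are available. Lean on these libraries where they do the work, as an engineer would, in place of code of your own. Each camera call takes 0.05 s, during which the arm holds its last target. There are 200 camera calls.

## Task

Move every sample on to its next station: the round jar off the balance goes into the basket, the flat-sided flask off the stirrer goes onto the balance, and the bottle out of the basket goes onto the stirrer. First park one of the three on the empty black rubber mat to free its station, and finish with all three standing upright in the middle of their new stations and the mat empty again. Never tip a sample over, and leave the dropper bottle, the beaker and the rubber stopper where they stand.

Things in the scene. Friction and masses are not known exactly. Their poses are not given: they have to be found in the camera images.
- jar: Squat round white screw-lid jar, 60 mm diameter over its full height of 60 mm (the lid is the top 20 mm, same diameter), about 160 g, shut. Origin: centre of its underside, z up. Starts standing on the balance.
- flask: Flat-sided white plastic flask, rectangular, 66 mm along its own x by 38 mm along its own y, body 82 mm high with a small grey round cap (26 mm diameter) on top, 100 mm high in all, about 200 g. Can be gripped across the 38 mm sides. Origin: centre of its underside, z up. Starts standing on the stirrer, turned any way.
- bottle: Round amber glass bottle with a paper label, 60 mm diameter up to 60 mm, shoulder up to 73 mm, thin neck (28 mm), then a black cylindrical cap of 34 mm diameter from 80 to 112 mm (the top), about 240 g. Can be lifted by the cap. Origin: centre of its underside, z up. Starts standing in the basket.
- balance: Low white laboratory balance (185 x 130 mm) with a round steel weighing pan of 116 mm diameter, pan top 50 mm above the bench; dark display in front of the pan (towards its own -x). Fixed. Origin: at bench height, right below the centre of the pan, z up.
- stirrer: Low grey magnetic stirrer (185 x 130 mm) with a square white ceramic plate of 118 mm with a thin grey circle on it, plate top 52 mm above the bench; a black knob on its front face (towards its own -x). Fixed. Origin: at bench height, right below the centre of the plate, z up.
- basket: Shallow square lime-coloured plastic basket, 136 mm outside, walls 4 mm thick and 20 mm high, floor 4 mm thick (vessels stand 4 mm above the bench). Fixed. Origin: at bench height, below its centre, z up.
- mat: Round black rubber mat, 120 mm diameter, 5 mm thick, empty at the start: the free spot for parking. Fixed. Origin: at bench height, below its centre, z up.
- dropper: Small amber dropper bottle with a black rubber bulb, 30 mm diameter, 86 mm high, loose bystander. Origin: centre of its underside.
- beaker: Small empty glass beaker, 52 mm diameter, 55 mm high, loose bystander. Origin: centre of its underside.
- stopper: Dark conical rubber stopper, 38 mm diameter at the top, 30 mm high, loose bystander. Origin: centre of its underside.
There are look-alikes about, which are no part of the job. Of the things shaped like the mat, the black one is meant. Leave any pink look-alike of the jar alone.

How it is judged (in metres and radians):
On the way:
1. one of the three samples stands on the rubber mat, let go (within 30 mm of its middle) (((horizontal distance between jar and mat below 0.03 m and z of jar in the frame of mat between 0.001 and 0.009 m and angle between jar's own z axis and vertical below 0.1 rad and linear speed of jar below 0.02 m/s and contact force between jar and the fingers below 0.1 N) or (horizontal distance between flask and mat below 0.03 m and z of flask in the frame of mat between 0.001 and 0.009 m and angle between flask's own z axis and vertical below 0.1 rad and linear speed of flask below 0.02 m/s and contact force between flask and the fingers below 0.1 N) or (horizontal distance between bottle and mat below 0.03 m and z of bottle in the frame of mat between 0.001 and 0.009 m and angle between bottle's own z axis and vertical below 0.1 rad and linear speed of bottle below 0.02 m/s and contact force between bottle and the fingers below 0.1 N))), for 0.2 s.
At the end, for the whole second after the job is handed in: The jar stands in the basket, the flask on the balance pan and the bottle on the stirrer plate, each within 15 mm of the station's middle, seated on it (4 mm), upright (0.1 rad), let go and at rest (so the mat is empty) (horizontal distance between jar and basket below 0.015 m and z of jar in the frame of basket between 0 and 0.008 m and angle between each of jar, flask, bottle's own z axis and vertical below 0.1 rad and linear speed of each of jar, flask, bottle below 0.02 m/s and contact force between each of jar, flask, bottle and the fingers below 0.1 N and horizontal distance between flask and balance below 0.015 m and z of flask in the frame of balance between 0.046 and 0.054 m and horizontal distance between bottle and stirrer below 0.015 m and z of bottle in the frame of stirrer between 0.048 and 0.056 m); the robot touches nothing.
It fails at once if a sample is tipped by more than 0.6 rad (angle between any of jar, flask, bottle's own z axis and vertical above 0.6 rad).
It fails at once if the dropper bottle, beaker or stopper is moved by more than 25 mm or knocked over (distance of any of dropper, beaker, stopper from where it was at the start of the episode above 0.025 m or angle between any of dropper, beaker, stopper's own z axis and vertical above 0.6 rad).
It also fails if it takes over 109 s, if anything falls off the work surface, if the arm or the gripper's body presses on something with over 40 N, if the wrist force passes 120 N, or if a joint passes its speed limit or range.

## Working session

There is one attempt and no reset: what is moved stays moved. The work goes in short steps, Python scripts to look and compute and a shell command to move; the robot and the scene stay as the last step left them, time stands still between calls to the robot, and variables do not carry over. Pictures are saved under pics/ and viewed, at most 16 in all, crops included, and the job is handed in when it is done.

```bash
ls; mkdir -p pics; cat > h.py <<'E'
import numpy as np, cv2
from rig import env, optics, spotter
def ray(p,uv):
    K=np.array(p["intrinsics"]);T=np.array(p["pose"])
    d=np.linalg.inv(K)@np.array([uv[0],uv[1],1.]);d=T[:3,:3]@(d*[1,-1,-1])
    return T[:3,3],d
def onz(p,uv,z):
    o,d=ray(p,uv);return o+d*(z-o[2])/d[2]
def proj(p,X):
    K=np.array(p["intrinsics"]);T=np.array(p["pose"])
    c=T[:3,:3].T@(np.array(X)-T[:3,3]);c=K@(c*[1,-1,-1]);return c[:2]/c[2]
def save(p,n,box=None,s=1):
    im=np.array(p["color"])[:,:,::-1]
    if box: im=im[box[1]:box[3],box[0]:box[2]]
    cv2.imwrite("pics/"+n,cv2.resize(im,None,fx=s,fy=s,interpolation=cv2.INTER_CUBIC))
E
python3 - <<'E'
from h import *
print(env.observe())
for n in ["top","scene"]:
    p=optics.get_image(n);save(p,n+"0.png",None,1.4)
    print(n,p.keys(),np.array(p["pose"]).round(3).tolist(),np.array(p["intrinsics"]).tolist())
    for q in "jar flask bottle balance stirrer basket mat dropper beaker stopper".split():
        for r in spotter.look_for(p,q)[:3]:
            uv=np.array(r["at"])*[560,420]
            print(q,round(r["score"],2),uv.round(),onz(p,uv,0.05)[:2].round(3))
E
```

```text
pics
{'time_s': 0.0, 'q': array([ 5.35541333e+01,  2.18417213e+01,  7.43846805e+01, -6.70889854e-04,
        8.38581407e+01, -1.23378880e+01]), 'qvel': array([ 0.09045085, -0.07046203,  0.07498743,  0.00904131,  0.03155406,
        0.00616338]), 'joint_efforts': array([ 6.06012964e-04, -4.48454654e+01, -2.31277370e+01, -1.43835709e-04,
        4.70478932e-03, -2.50046315e-05]), 'position': array([0.22449766, 0.50177685, 0.23070536]), 'tool_rot': array([[-9.12777690e-01,  4.08455796e-01, -8.67201113e-04],
       [ 4.08456603e-01,  9.12776960e-01, -1.19387102e-03],
       [ 3.03917659e-04, -1.44395285e-03, -9.99998911e-01]]), 'ft_force': array([ 0.4482876 ,  0.10135407, -0.1887969 ]), 'wrist_torque': array([ 0.01190537, -0.07023657, -0.00631465]), 'gripper_force': 0.0, 'grip_width': 0.08532295144949502}
top dict_keys(['color', 'intrinsics', 'pose', 'shot']) [[0.011, 0.992, -0.126, 0.437], [-1.0, 0.011, -0.002, -0.002], [-0.001, 0.126, 0.992, 0.962], [0.0, 0.0, 0.0, 1.0]] [[386.0157446493966, 0.0, 279.57970687394385], [0.0, 386.0157446493966, 202.06944051258205], [0.0, 0.0, 1.0]]
jar 0.
[... 845 characters left out ...]
 ]
jar 0.57 [245. 201.] [ 0.538 -0.085]
flask 0.19 [159. 232.] [ 0.723 -0.17 ]
bottle 0.97 [314. 249.] [0.572 0.125]
bottle 0.39 [207. 158.] [ 0.462 -0.276]
balance 0.58 [430. 293.] [0.543 0.359]
balance 0.57 [210. 158.] [ 0.458 -0.268]
balance 0.34 [243. 202.] [ 0.543 -0.087]
stirrer 0.56 [244. 202.] [ 0.544 -0.083]
basket 0.85 [315. 270.] [0.619 0.158]
mat 0.71 [431. 295.] [0.545 0.362]
mat 0.69 [466. 251.] [0.402 0.378]
dropper 0.55 [218. 280.] [0.746 0.02 ]
dropper 0.3 [244. 202.] [ 0.542 -0.084]
dropper 0.15 [315. 249.] [0.573 0.128]
beaker 0.92 [157. 233.] [ 0.727 -0.174]
beaker 0.41 [317. 251.] [0.574 0.133]
stopper 0.83 [304. 309.] [0.706 0.19 ]
stopper 0.34 [217. 281.] [0.749 0.02 ]
```

View pics/top0.png

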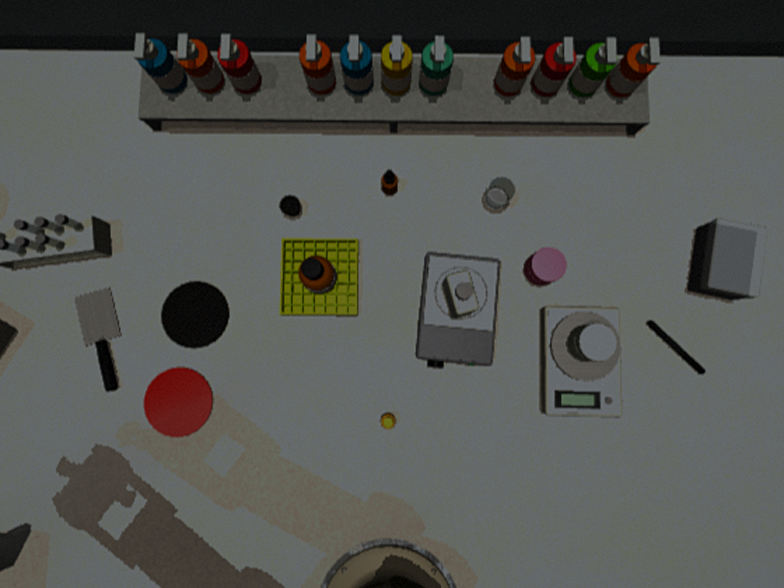

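View pics/scene0.png

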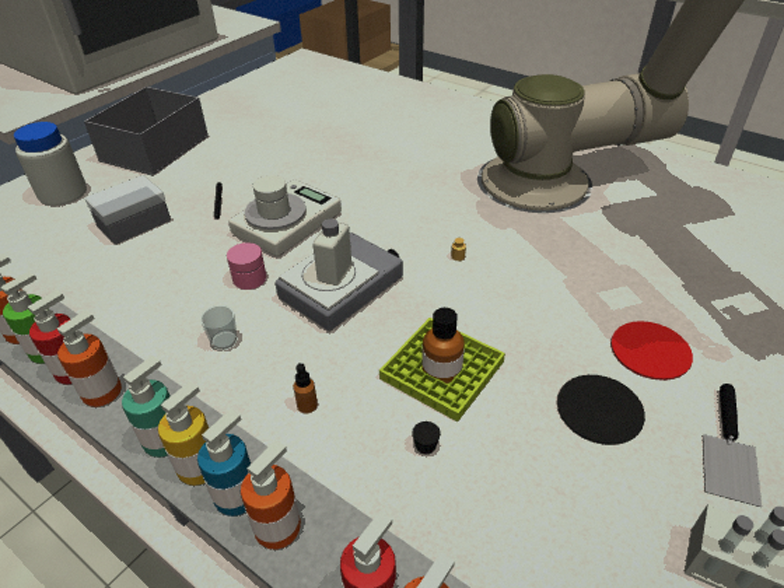

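The black mat is at about (139,224) in the unscaled top picture; the red look-alike is at (127,287). The jar lid on the balance is at (427,245), with the pink look-alike at (390,190). The flask cap is at (331,208), the bottle cap at (226,191). I'll take the white jar on the balance and the black mat, and check both in a close crop with fitted outlines.

```bash
python3 - <<'E'
from h import *
p=optics.get_image("top");im=np.array(p["color"]);hsv=cv2.cvtColor(im,cv2.COLOR_RGB2HSV)
def blob(mask,box):
    m=np.zeros_like(mask);x0,y0,x1,y1=box;m[y0:y1,x0:x1]=mask[y0:y1,x0:x1]
    n,l,s,c=cv2.connectedComponentsWithStats(m);i=1+np.argmax(s[1:,4])
    ct,_=cv2.findContours((l==i).astype(np.uint8),0,2);return max(ct,key=len),s[i]
g=hsv[:,:,2]
c,s=blob((g<40).astype(np.uint8),(105,190,175,255));e=cv2.fitEllipse(c);print("mat",e[0],onz(p,e[0],.005))
c,s=blob(((hsv[:,:,0]>20)&(hsv[:,:,0]<45)&(hsv[:,:,1]>150)).astype(np.uint8),(190,160,270,235))
r=cv2.minAreaRect(c);print("basket",r,onz(p,r[0],.018))
c,s=blob((g<50).astype(np.uint8),(205,175,245,205));print("cap",s);e=cv2.fitEllipse(c);print(e,onz(p,e[0],.116))
save(p,"crop1.png",(285,170,455,300),4.5)
E
```

```text
mat (139.0839080810547, 224.34234619140625) [0.49932718 0.34800893 0.005     ]
basket ((227.5, 197.0), (54.0, 55.0), 90.0) [0.56839227 0.12863788 0.018     ]
cap [215 179  17  22 230]
((222.95263671875, 190.53530883789062), (15.267415046691895, 19.604772567749023), 163.49034118652344) [0.56914427 0.12551813 0.116     ]
```

View pics/crop1.png

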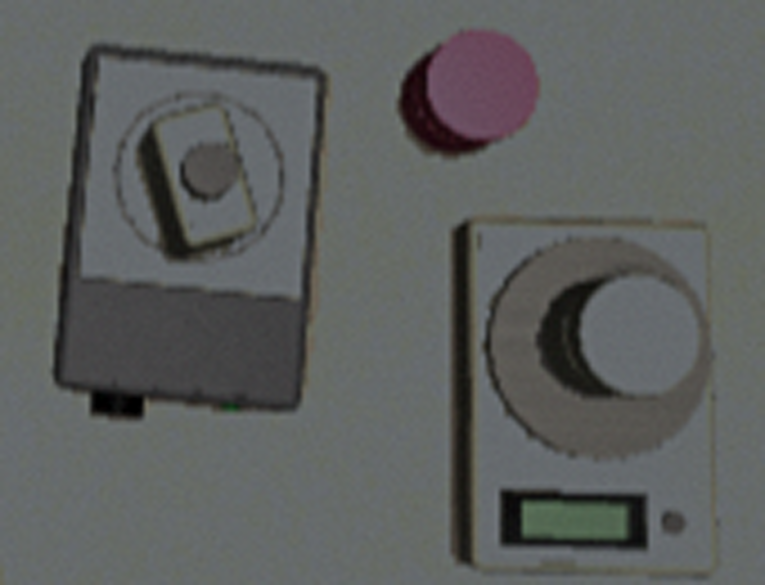

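```bash
python3 - <<'E'
from h import *
p=optics.get_image("top")
f=lambda u,v:(285+u/4.5,170+v/4.5)
print("jar",onz(p,f(641,336),.11),"pan",onz(p,f(599,348),.05),"plate",onz(p,f(200,175),.052),"flaskcap",onz(p,f(210,169),.152))
C=np.array([onz(p,f(*c),.134)[:2] for c in [(152,128),(226,103),(258,222),(190,247)]]);print(C,C.mean(0),np.linalg.norm(C-np.roll(C,1,0),axis=1))
a=C[1]-C[2]+C[0]-C[3];print("long dir deg",np.degrees(np.arctan2(a[1],a[0])))
print("bottle",onz(p,(222.7,186.7),.116))
R=env.observe()["tool_rot"];print("y-axis deg",np.degrees(np.arctan2(R[1,1],R[0,1])))
save(p,"crop2.png",(190,160,270,240),6)
q=optics.get_image("scene")
for n,X in dict(jar=[.4565,-.345,.11]).items(): print(n,proj(q,X))
E
```

```text
jar [ 0.45478762 -0.32568354  0.11      ] pan [ 0.44956376 -0.32632562  0.05      ] plate [ 0.53781512 -0.1185996   0.052     ] flaskcap [ 0.52964499 -0.11054721  0.152     ]
[[ 0.5512458  -0.08517387]
 [ 0.56378968 -0.12085205]
 [ 0.50646537 -0.1357195 ]
 [ 0.49416239 -0.10318474]] [ 0.52891581 -0.11123254] [0.05985739 0.03781907 0.05922093 0.03478325]
long dir deg 16.033513946077818
bottle [0.5777555  0.12633278 0.116     ]
y-axis deg 65.89264233386075
jar [185.98060047 128.42188001]
```

View pics/crop2.png

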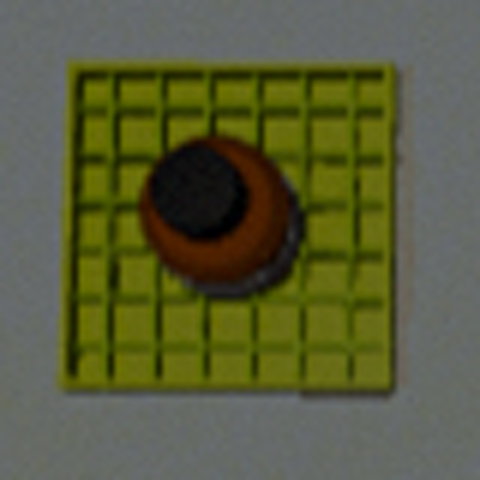

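The crop shows the basket centred at (228,198) and the bottle cap's top face at (223,192). I'll move above the bottle now.

```bash
cat >> h.py <<'E'
def to(x,y,z=None,yaw=None):
    s=env.observe();R=np.array(s["tool_rot"]);P=np.array(s["position"])
    d=R.T@(np.array([x,y,P[2] if z is None else z])-P)
    w=np.degrees(np.arctan2(R[1,1],R[0,1]))
    t=None if yaw is None else np.radians(-((yaw-w+90)%180-90))
    print("t",round(s["time_s"],2),"P",P.round(4),"shift cm",(d*100).round(2),"yaw",round(w,1),"turn",t,"grip",s["grip_width"],s["gripper_force"],"F",s["ft_force"].round(1))
E
python3 -m crank '[8.5,-2.91,-1.28,0,0, 8.5,-2.91,-1.28,0,0, 8.5,-2.91,-1.28,0,0, 8.5,-2.91,-1.28,0,0, 8.5,-2.91,-1.28,0,0, 8.5,-2.91,-1.28,0,0, 8.5,-2.91,-1.28,0,0, 8.5,-2.91,-1.28,0,0]' 40
python3 -m crank '[8.5,-2.91,-1.28,0,0, 8.5,-2.91,-1.28,0,0, 8.5,-2.91,-1.28,0,0, 8.5,-2.91,-1.28,0,0, 8.5,-2.91,-1.28,0,0, 8.5,-2.91,-1.28,0,0, 8.5,-2.91,-1.28,0,0, 8.5,-2.91,-1.28,0,0]'
python3 -m crank '[8.5,0,0,0,0, 8.5,0,0,0,0, 8.5,0,0,0,0, 8.5,0,0,0,0, 8.5,0,0,0,0, 8.5,0,0,0,0, 8.5,0,0,0,0, 8.5,0,0,0,0]'
python3 - <<'E'
from h import *
to(.566,.1255,.08)
p=optics.get_image("wrist");save(p,"w1.png");print(proj(p,[.566,.1255,.116]),proj(p,[.5675,.128,.02]))
for q in ["bottle","basket"]:
    for r in spotter.look_for(p,q)[:2]: print(q,r["score"],np.array(r["at"])*[560,420])
E
```

```text
time_s: 1.92
position: [0.3962, 0.3121, 0.2315]
tool_rot: [[-0.913, 0.408, 0.0], [0.408, 0.913, 0.0], [-0.0, 0.0, -1.0]]
ft_force: [-0.3, 0.6, 0.0]
grip_width: 0.0853
gripper_force: 0.0
time_s: 2.58
position: [0.5669, 0.1235, 0.2313]
tool_rot: [[-0.913, 0.409, 0.0], [0.409, 0.913, 0.0], [-0.0, 0.0, -1.0]]
ft_force: [1.4, 0.4, -0.6]
grip_width: 0.0849
gripper_force: 0.0
time_s: 3.25
position: [0.5658, 0.1252, 0.2315]
tool_rot: [[-0.913, 0.408, 0.0], [0.408, 0.913, -0.0], [-0.0, 0.0, -1.0]]
ft_force: [0.9, 0.4, -0.8]
grip_width: 0.085
gripper_force: 0.0
t 3.25 P [0.5658 0.1252 0.2315] shift cm [-1.000e-02  3.000e-02  1.515e+01] yaw 65.9 turn None grip 0.08498901971379437 0.0 F [ 0.9  0.4 -0.8]
[285.43046343 208.8351304 ] [287.85104026 187.52143057]
bottle 0.89 [286.496 190.596]
bottle 0.36 [450.128  44.31 ]
basket 0.89 [293.216 156.198]
```

View pics/w1.png

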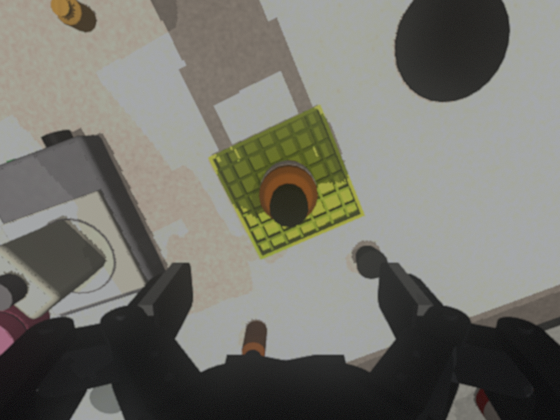

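The wrist view shows the cap at (289,204), against a predicted (285,209). The basket centre is at (288,184), against a predicted (288,187).

```bash
python3 - <<'E'
from h import *
p=optics.get_image("wrist")
print(onz(p,(289,204),.116),onz(p,(288.5,184),.018))
a=onz(p,(289,204),.116); to(*((a[:2]+[.566,.1255])/2),.08)
E
```

```text
[0.56345652 0.12975824 0.116     ] [0.56450147 0.1299637  0.018     ]
t 3.45 P [0.5659 0.1249 0.2313] shift cm [ 0.22  0.2  15.13] yaw 65.9 turn None grip 0.08464724024542747 0.0 F [-0.1 -0.8  0.1]
```

```bash
python3 -m crank '[8.5,0.22,0.2,1.85,0, 8.5,0,0,1.85,0, 8.5,0,0,1.85,0, 8.5,0,0,1.85,0, 8.5,0,0,1.85,0, 8.5,0,0,1.85,0, 8.5,0,0,1.85,0, 8.5,0,0,1.85,0]' 40
python3 -m crank '[2.5,0,0,0,0, 2.5,0,0,0,0, 2.5,0,0,0,0, 2.5,0,0,0,0, 2.5,0,0,0,0, 2.5,0,0,0,0, 2.5,0,0,0,0, 2.5,0,0,0,0]' 40
python3 -m crank '[2.5,0,0,0,0, 2.5,0,0,0,0, 2.5,0,0,0,0, 2.5,0,0,0,0, 2.5,0,0,-0.1,0, 2.5,0,0,-0.4,0, 2.5,0,0,-1,0, 2.5,0,0,-1.5,0]' 40
```

```text
time_s: 4.12
position: [0.5648, 0.1276, 0.0825]
tool_rot: [[-0.913, 0.409, 0.0], [0.409, 0.913, -0.0], [-0.0, 0.0, -1.0]]
ft_force: [0.2, 0.1, -0.3]
grip_width: 0.0849
gripper_force: 0.0
time_s: 4.78
position: [0.5655, 0.1278, 0.0847]
tool_rot: [[-0.913, 0.408, 0.003], [0.408, 0.913, 0.0], [-0.003, 0.001, -1.0]]
ft_force: [-0.3, 1.4, 7.0]
grip_width: 0.0332
gripper_force: 39.8
time_s: 5.45
position: [0.564, 0.1275, 0.1129]
tool_rot: [[-0.913, 0.409, -0.003], [0.409, 0.913, -0.0], [0.003, -0.001, -1.0]]
ft_force: [-0.6, 0.5, -2.8]
grip_width: 0.0329
gripper_force: 40.0
```

```bash
python3 -m crank '[2.5,0,0,-1.5,0, 2.5,0.8,0.9,-1.5,0, 2.5,1.4,1.6,-1,0, 2.5,2,2.4,0,0, 2.5,2.2,2.6,0,0, 2.5,2.2,2.6,0,0, 2.5,2.2,2.6,0,0, 2.5,2,2.4,0,0]'
python3 -m crank '[2.5,1.5,1.8,0,0, 2.5,0.64,0.58,0,0, 2.5,0,0,0.5,0, 2.5,0,0,1,0, 2.5,0,0,1.3,0, 2.5,0,0,1,0, 2.5,0,0,0,0, 2.5,0,0,0,0]'
python3 - <<'E'
from h import *
to(.499,.348,.086)
p=optics.get_image("wrist");save(p,"w2.png");print(proj(p,[.499,.348,.005]))
for q in ["bottle","mat"]:
    for r in spotter.look_for(p,q)[:2]: print(q,r["score"],np.array(r["at"])*[560,420])
E
```

```text
time_s: 6.12
position: [0.5087, 0.3194, 0.154]
tool_rot: [[-0.913, 0.408, -0.0], [0.408, 0.913, 0.0], [0.0, 0.0, -1.0]]
ft_force: [0.7, -0.1, -2.6]
grip_width: 0.0328
gripper_force: 40.1
time_s: 6.78
position: [0.5001, 0.3471, 0.1146]
tool_rot: [[-0.912, 0.41, -0.001], [0.41, 0.912, -0.001], [0.001, -0.001, -1.0]]
ft_force: [-0.2, -0.2, -2.3]
grip_width: 0.0328
gripper_force: 40.3
t 6.78 P [0.5001 0.3471 0.1146] shift cm [0.13 0.04 2.86] yaw 65.8 turn None grip 0.0328175928206932 40.300419330596924 F [-0.2 -0.2 -2.3]
[285.68162562 209.17467097]
bottle 0.66 [284.48  255.486]
mat 0.66 [289.016 178.416]
mat 0.61 [229.6    39.186]
```

View pics/w2.png

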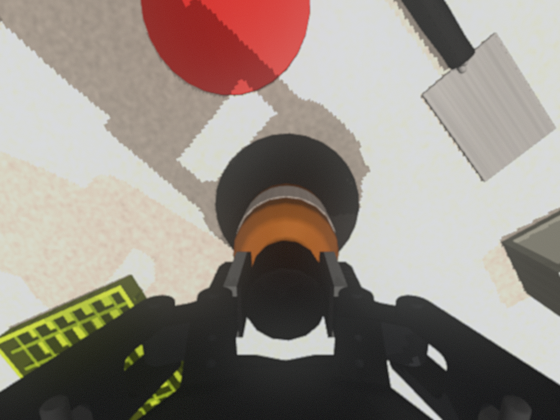

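The bottle hangs over the black mat, whose centre is near (288,204). I'll lower it and release.

```bash
python3 -m crank '[2.5,0,0,0.7,0, 2.5,0,0,0.7,0, 2.5,0,0,0.6,0, 2.5,0,0,0.4,0, 2.5,0,0,0.25,0, 2.5,0,0,0.15,0, 2.5,0,0,0.05,0, 2.5,0,0,0,0]'
```

```text
time_s: 7.6
position: [0.4999, 0.3482, 0.0868]
tool_rot: [[-0.913, 0.408, 0.0], [0.408, 0.913, 0.0], [-0.0, 0.0, -1.0]]
ft_force: [0.3, -0.0, -3.7]
grip_width: 0.0331
gripper_force: 40.4
```

```bash
python3 -m crank '[2.5,0,0,0.15,0, 2.5,0,0,0,0, 2.5,0,0,0,0, 2.5,0,0,0,0, 2.5,0,0,0,0, 2.5,0,0,0,0, 2.5,0,0,0,0, 2.5,0,0,0,0]'
```

```text
time_s: 8.27
position: [0.5001, 0.3484, 0.0857]
tool_rot: [[-0.913, 0.408, 0.001], [0.408, 0.913, 0.001], [-0.001, 0.001, -1.0]]
ft_force: [-0.2, 0.8, 3.2]
grip_width: 0.0326
gripper_force: 40.7
```

```bash
python3 -m crank '[8.5,0,0,0,0, 8.5,0,0,0,0, 8.5,0,0,0,0, 8.5,0,0,0,0, 8.5,0,0,-0.5,0, 8.5,0,0,-1.5,0, 8.5,0,0,-3,0, 8.5,0,0,-3,0]'
python3 -m crank '[8.5,0,0,-3,0, 8.5,0,0,-3,0, 8.5,0,0,-1,0, 8.5,-0.6,-1.5,0,0, 8.5,-1.2,-3.2,0,0, 8.5,-1.2,-3.2,0,0, 8.5,-1.2,-3.2,0,0, 8.5,-1.2,-3.2,0,0]'
python3 -m crank '[8.5,-1.2,-3.2,0,0, 8.5,-1.2,-3.2,0,0, 8.5,-1.2,-3.2,0,0, 8.5,-1.2,-3.2,0,0, 8.5,-1.2,-3.2,0,0, 8.5,-1.2,-3.2,0,0, 8.5,-1.2,-3.2,0,0, 8.5,-1.2,-3.2,0,0]'
python3 -m crank '[8.5,-1.2,-3.2,0,0, 8.5,-1.2,-3.2,0,0, 8.5,-1.2,-3.2,0,0, 8.5,-1.2,-3.2,0,0, 8.5,-1.2,-3.2,0,0, 8.5,-1.2,-3.2,0,0, 8.5,-1.2,-3.2,0,0, 8.5,0,0,0,0]'
python3 - <<'E'
from h import *
to(.455,-.3257,.072)
q=optics.get_image("top");save(q,"t2.png",(90,140,260,260),4.5)
p=optics.get_image("wrist");save(p,"w3.png");print(proj(p,[.455,-.3257,.11]),proj(p,[.4496,-.3263,.05]))
E
```

```text
time_s: 8.93
position: [0.4994, 0.3479, 0.1659]
tool_rot: [[-0.913, 0.409, -0.002], [0.409, 0.913, -0.001], [0.002, -0.002, -1.0]]
ft_force: [0.5, 0.7, 1.0]
grip_width: 0.0849
gripper_force: 0.0
time_s: 9.6
position: [0.49, 0.1942, 0.235]
tool_rot: [[-0.913, 0.408, -0.001], [0.408, 0.913, -0.0], [0.001, -0.001, -1.0]]
ft_force: [1.1, 0.3, -0.7]
grip_width: 0.0851
gripper_force: 0.0
time_s: 10.27
position: [0.4731, -0.0788, 0.2352]
tool_rot: [[-0.913, 0.409, -0.0], [0.409, 0.913, 0.0], [0.0, 0.0, -1.0]]
ft_force: [0.9, -0.0, 0.2]
grip_width: 0.085
gripper_force: 0.0
time_s: 10.93
position: [0.4579, -0.3211, 0.2342]
tool_rot: [[-0.911, 0.413, -0.001], [0.413, 0.911, -0.001], [0.001, -0.001, -1.0]]
ft_force: [-0.7, 0.9, -0.8]
grip_width: 0.0853
gripper_force: 0.0
t 10.93 P [ 0.4579 -0.3211  0.2342] shift cm [ 0.07 -0.52 16.23] yaw 65.6 turn None grip 0.08525814883387707 0.0 F [-0.7  0.9 -0.8]
[276.10146006 206.40766735] [274.98876427 188.02001634]
```

View pics/w3.png

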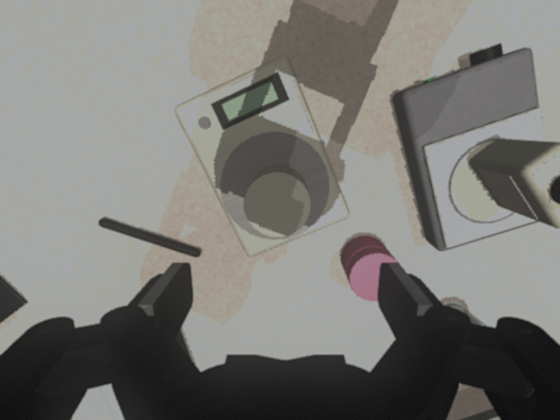

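View pics/t2.png

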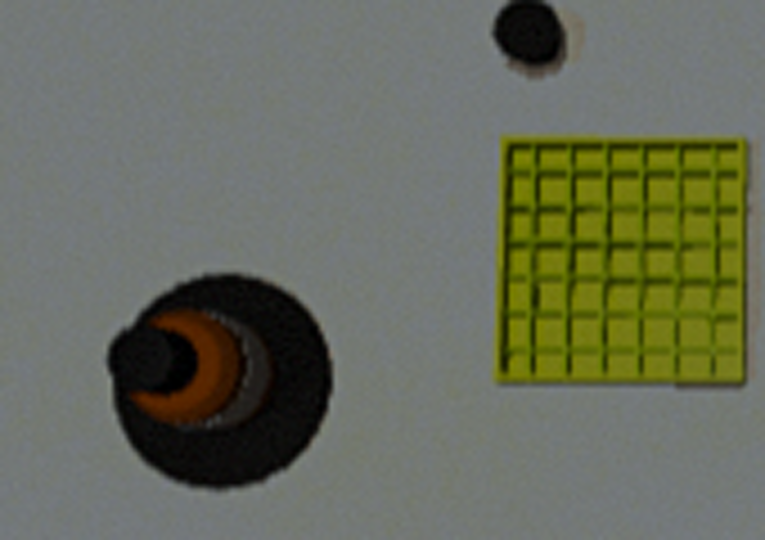

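The bottle stands on the mat. In the wrist view the jar lid is at (277,203) and the pan at (272,187), matching the estimates. I'll go down partway on the jar.

```bash
python3 -m crank '[8.5,0.07,-0.4,1.5,0, 8.5,0,0,1.5,0, 8.5,0,0,1.5,0, 8.5,0,0,1.5,0, 8.5,0,0,1.5,0, 8.5,0,0,1,0, 8.5,0,0,0.5,0, 8.5,0,0,0,0]'
python3 - <<'E'
from h import *
to(.455,-.3257,.07)
E
```

```text
time_s: 11.7
position: [0.4566, -0.3185, 0.1447]
tool_rot: [[-0.913, 0.408, -0.001], [0.408, 0.913, 0.001], [0.002, 0.001, -1.0]]
ft_force: [0.4, -0.3, -0.5]
grip_width: 0.0849
gripper_force: 0.0
t 11.7 P [ 0.4566 -0.3185  0.1447] shift cm [-0.16 -0.72  7.46] yaw 65.9 turn None grip 0.08488180105748086 0.0 F [ 0.4 -0.3 -0.5]
```

```bash
python3 -m crank '[8.5,-0.1,-0.6,0,0, 8.5,0,0,1.2,0, 8.5,0,0,1.5,0, 8.5,0,0,1.5,0, 8.5,0,0,1.5,0, 8.5,0,0,1.2,0, 8.5,0,0,0.6,0, 8.5,0,0,0,0]'
python3 -m crank '[5,0,0,0,0, 5,0,0,0,0, 5,0,0,0,0, 5,0,0,0,0, 5,0,0,0,0, 5,0,0,0,0, 5,0,0,0,0, 5,0,0,0,0]' 40
python3 -m crank '[5,0,0,-0.2,0, 5,0,0,-0.8,0, 5,0,0,-1.5,0, 5,0,0,-2.5,0, 5,0,0,-2.5,0, 5,0,0,-2.5,0, 5,0,0,-2,0, 5,0,0,0,0]'
python3 - <<'E'
from h import *
to(.5665,.1285,.25)
E
```

```text
time_s: 12.37
position: [0.4549, -0.3255, 0.0699]
tool_rot: [[-0.913, 0.409, -0.001], [0.409, 0.913, 0.001], [0.001, 0.0, -1.0]]
ft_force: [-0.3, -0.2, -0.1]
grip_width: 0.085
gripper_force: 0.0
time_s: 13.03
position: [0.4556, -0.3258, 0.0716]
tool_rot: [[-0.913, 0.408, 0.002], [0.408, 0.913, -0.002], [-0.002, -0.001, -1.0]]
ft_force: [-1.9, -0.5, 6.7]
grip_width: 0.0592
gripper_force: 43.5
time_s: 13.7
position: [0.4561, -0.3262, 0.1949]
tool_rot: [[-0.913, 0.408, 0.005], [0.408, 0.913, -0.006], [-0.007, -0.003, -1.0]]
ft_force: [0.3, 0.2, -0.9]
grip_width: 0.0591
gripper_force: 43.5
t 13.7 P [ 0.4561 -0.3262  0.1949] shift cm [ 8.45 46.   -5.71] yaw 65.9 turn None grip 0.0590784246953457 43.537597954273224 F [ 0.3  0.2 -0.9]
```

```bash
python3 -m crank '[5,0,0,-1.5,0, 5,0.2,1,-1.5,0, 5,0.4,2.2,0,0, 5,0.6,3.3,0,0, 5,0.6,3.3,0,0, 5,0.6,3.3,0,0, 5,0.6,3.3,0,0, 5,0.6,3.3,0,0]'
python3 -m crank '[5,0.6,3.3,0,0, 5,0.6,3.3,0,0, 5,0.6,3.3,0,0, 5,0.6,3.3,0,0, 5,0.6,3.3,0,0, 5,0.6,3.3,0,0, 5,0.6,3.3,0,0, 5,0.6,3.3,0,0]'
python3 -m crank '[5,0.4,1.6,0,0, 5,0.2,0.8,0,0, 5,0,0,1,0, 5,0,0,2,0, 5,0,0,3,0, 5,0,0,3,0, 5,0,0,2,0, 5,0,0,0,0]'
python3 - <<'E'
from h import *
to(.5665,.1285,.0255)
p=optics.get_image("wrist");save(p,"w4.png");print(proj(p,[.5665,.1285,.02]))
E
```

```text
time_s: 14.37
position: [0.5024, -0.129, 0.2195]
tool_rot: [[-0.913, 0.409, -0.001], [0.409, 0.913, 0.001], [0.002, 0.0, -1.0]]
ft_force: [-0.2, -0.5, -2.5]
grip_width: 0.0591
gripper_force: 43.7
time_s: 15.03
position: [0.5664, 0.1315, 0.2194]
tool_rot: [[-0.913, 0.408, -0.002], [0.408, 0.913, -0.0], [0.002, -0.001, -1.0]]
ft_force: [1.5, -1.1, -2.1]
grip_width: 0.0593
gripper_force: 43.7
time_s: 15.7
position: [0.5684, 0.1524, 0.1053]
tool_rot: [[-0.912, 0.41, -0.01], [0.41, 0.912, -0.001], [0.008, -0.005, -1.0]]
ft_force: [-0.9, 0.1, -1.5]
grip_width: 0.059
gripper_force: 43.9
t 15.7 P [0.5684 0.1524 0.1053] shift cm [-0.87 -2.22  7.98] yaw 65.8 turn None grip 0.05904687188423737 43.86894732713699 F [-0.9  0.1 -1.5]
[256.23871949 229.92462548]
```

View pics/w4.png

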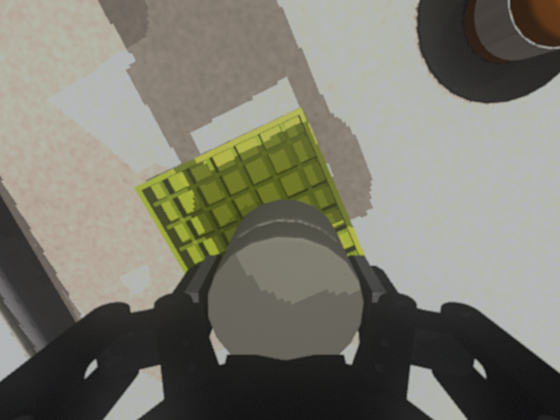

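The jar is held upright above the basket but about 2 cm too far along; the basket rim corners are at (138,187) and (302,110).

```bash
python3 - <<'E'
from h import *
p=optics.get_image("wrist")
a=onz(p,(138,187),.02)[:2];b=onz(p,(302,110),.02)[:2];print(a,b,np.linalg.norm(a-b))
n=np.array([b[1]-a[1],-(b[0]-a[0])]);n/=np.linalg.norm(n);n*=np.sign(n[0]);print((a+b)/2+n*.068)
to(.566,.129,.0255)
E
python3 -m crank '[5,-0.4,-0.8,0,0, 5,-0.4,-1,0.5,0, 5,-0.07,-0.4,1,0, 5,0,0,1,0, 5,0,0,1,0, 5,0,0,1,0, 5,0,0,0.5,0, 5,0,0,0,0]'
python3 - <<'E'
from h import *
to(.566,.129,.0255)
E
```

```text
[0.50213323 0.06199958] [0.50221671 0.19586553] 0.1338659667927398
[0.57017496 0.12889015]
t 15.8 P [0.5709 0.153  0.1101] shift cm [-0.54 -2.39  8.46] yaw 65.8 turn None grip 0.059199288625527154 43.864970952272415 F [ 0.1  0.1 -1. ]
time_s: 16.47
position: [0.5695, 0.1306, 0.0589]
tool_rot: [[-0.913, 0.408, -0.002], [0.408, 0.913, -0.0], [0.002, -0.001, -1.0]]
ft_force: [-0.2, -1.0, -1.9]
grip_width: 0.0591
gripper_force: 43.9
t 16.47 P [0.5695 0.1306 0.0589] shift cm [ 0.24 -0.29  3.34] yaw 65.9 turn None grip 0.059056258982077635 43.86741265654564 F [-0.2 -1.  -1.9]
```

```bash
python3 -m crank '[5,0.07,-0.2,0.5,0, 5,0,0,0.8,0, 5,0,0,0.8,0, 5,0,0,0.5,0, 5,0,0,0.3,0, 5,0,0,0.2,0, 5,0,0,0.1,0, 5,0,0,0,0]'
python3 - <<'E'
from h import *
to(.568,.129,.0245)
E
```

```text
time_s: 17.13
position: [0.5686, 0.129, 0.0283]
tool_rot: [[-0.913, 0.408, 0.0], [0.408, 0.913, -0.0], [-0.0, -0.0, -1.0]]
ft_force: [-0.2, -1.0, -1.7]
grip_width: 0.0592
gripper_force: 43.9
t 17.13 P [0.5686 0.129  0.0283] shift cm [ 0.06 -0.02  0.38] yaw 65.9 turn None grip 0.05920671663647215 43.867144882678986 F [-0.2 -1.  -1.7]
```

```bash
python3 -m crank '[5,0,0,0.1,0, 5,0,0,0.1,0, 5,0,0,0.1,0, 5,0,0,0.1,0, 5,0,0,0,0, 5,0,0,0,0, 5,0,0,0,0, 5,0,0,0,0]'
```

```text
time_s: 17.8
position: [0.5687, 0.129, 0.0256]
tool_rot: [[-0.913, 0.408, 0.001], [0.408, 0.913, -0.0], [-0.001, 0.0, -1.0]]
ft_force: [-4.2, 0.3, 9.3]
grip_width: 0.0591
gripper_force: 45.0
```

```bash
python3 -m crank '[8.5,0,0,0,0, 8.5,0,0,0,0, 8.5,0,0,0,0, 8.5,0,0,0,0, 8.5,0,0,-0.5,0, 8.5,0,0,-2,0, 8.5,0,0,-3,0, 8.5,0,0,-3.5,0]'
python3 -m crank '[8.5,0,0,-4,0, 8.5,0,0,-4,0, 8.5,0,0,-3.5,0, 8.5,-0.4,-1.5,0,0, 8.5,-0.8,-3,0,0, 8.5,-0.8,-3,0,0, 8.5,-0.8,-3,0,0, 8.5,-0.8,-3,0,0]'
python3 -m crank '[8.5,-0.8,-3,0,0, 8.5,-0.8,-3,0,0, 8.5,-0.8,-2.5,0,0, 8.5,0,-1.5,0,-0.1, 8.5,0,0,0,-0.12, 8.5,0,0,0,-0.12, 8.5,0,0,0,-0.12, 8.5,0,0,0,-0.12]'
python3 -m crank '[8.5,0,0,0,-0.12, 8.5,0,0,0,0, 8.5,0,0,0,0, 8.5,0,0,0,0, 8.5,0,0,0,0, 8.5,0,0,0,0, 8.5,0,0,0,0, 8.5,0,0,0,0]'
python3 - <<'E'
from h import *
to(.529,-.111,.095,106)
p=optics.get_image("wrist");save(p,"w5.png");print(proj(p,[.529,-.111,.152]),proj(p,[.5378,-.1186,.052]))
q=optics.get_image("top")
save(q,"t3.png",(180,150,270,240),5)
E
```

```text
time_s: 18.47
position: [0.5677, 0.1289, 0.1144]
tool_rot: [[-0.913, 0.409, -0.003], [0.409, 0.913, -0.0], [0.003, -0.001, -1.0]]
ft_force: [-0.6, 0.4, -0.2]
grip_width: 0.085
gripper_force: 0.0
time_s: 19.13
position: [0.5457, -0.0101, 0.2297]
tool_rot: [[-0.913, 0.408, 0.0], [0.408, 0.913, -0.0], [-0.0, 0.0, -1.0]]
ft_force: [0.5, 0.4, 0.5]
grip_width: 0.0848
gripper_force: 0.0
time_s: 19.8
position: [0.5272, -0.1102, 0.2296]
tool_rot: [[-0.986, -0.164, 0.0], [-0.164, 0.986, -0.0], [-0.0, -0.0, -1.0]]
ft_force: [0.3, 0.4, 0.2]
grip_width: 0.0848
gripper_force: 0.0
time_s: 20.47
position: [0.5274, -0.11, 0.2293]
tool_rot: [[-0.961, -0.275, -0.0], [-0.275, 0.961, -0.0], [0.0, 0.0, -1.0]]
ft_force: [-0.2, 0.2, -1.2]
grip_width: 0.0853
gripper_force: 0.0
t 20.47 P [ 0.5274 -0.11    0.2293] shift cm [-0.13 -0.14 13.43] yaw 106.0 turn -0.0006912624674670475 grip 0.08525172286809578 0.0 F [-0.2  0.2 -1.2]
[282.68878863 223.71250859] [274.13993623 200.59185208]
```

View pics/w5.png

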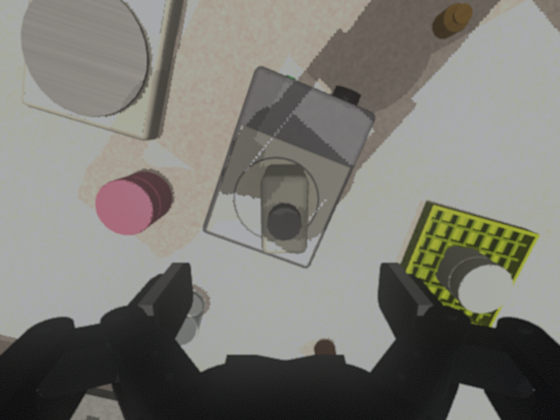

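View pics/t3.png

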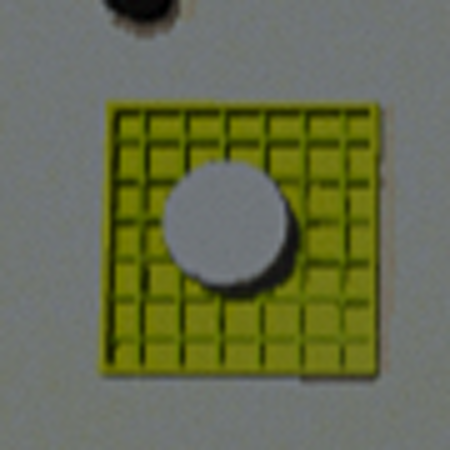

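In t3 the jar lid is at (225.4,194.4) with the basket at (228.2,198). In w5 the flask is aligned with the tool, cap at (285,221), with the plate circle at (275,199). Both match the estimates.

```bash
python3 - <<'E'
from h import *
q=optics.get_image("top");print(onz(q,(225.4,194.4),.064),onz(q,(228.2,198),.015))
E
python3 -m crank '[8.5,-0.1,-0.1,1.5,0, 8.5,0,0,1.8,0, 8.5,0,0,1.8,0, 8.5,0,0,1.8,0, 8.5,0,0,1.8,0, 8.5,0,0,1.8,0, 8.5,0,0,1.8,0, 8.5,0,0,1.1,0]'
python3 -m crank '[2.5,0,0,0,0, 2.5,0,0,0,0, 2.5,0,0,0,0, 2.5,0,0,0,0, 2.5,0,0,0,0, 2.5,0,0,0,0, 2.5,0,0,0,0, 2.5,0,0,0,0]' 40
python3 -m crank '[2.5,0,0,0,0, 2.5,0,0,-0.3,0, 2.5,0,0,-0.8,0, 2.5,0,0,-1.5,0, 2.5,0,0,-2.5,0, 2.5,0,0,-2.5,0, 2.5,0,0,-2.5,0, 2.5,0,0,-1,0]'
python3 - <<'E'
from h import *
to(.4496,-.3263,.2)
E
```

```text
[0.56812013 0.12735961 0.064     ] [0.56632739 0.12725078 0.015     ]
time_s: 21.28
position: [0.5281, -0.1105, 0.0936]
tool_rot: [[-0.961, -0.275, -0.002], [-0.275, 0.961, 0.001], [0.002, 0.001, -1.0]]
ft_force: [-0.3, 0.2, 0.0]
grip_width: 0.0849
gripper_force: 0.0
time_s: 21.95
position: [0.5291, -0.1109, 0.0964]
tool_rot: [[-0.961, -0.276, 0.002], [-0.276, 0.961, -0.001], [-0.002, -0.001, -1.0]]
ft_force: [0.1, 0.7, 5.9]
grip_width: 0.0378
gripper_force: 41.3
time_s: 22.62
position: [0.5293, -0.111, 0.2102]
tool_rot: [[-0.961, -0.276, 0.004], [-0.276, 0.961, -0.002], [-0.004, -0.003, -1.0]]
ft_force: [-0.1, -0.3, -0.6]
grip_width: 0.0371
gripper_force: 40.5
t 22.62 P [ 0.5293 -0.111   0.2102] shift cm [ 13.6  -18.5    1.03] yaw 106.0 turn None grip 0.037078344672864666 40.48362851142883 F [-0.1 -0.3 -0.6]
```

```bash
python3 -m crank '[2.5,0.6,-0.9,0,0, 2.5,1.4,-1.9,0,0, 2.5,2.2,-3,0,0, 2.5,2.2,-3,0,0, 2.5,2.2,-3,0,0, 2.5,2.2,-3,0,0, 2.5,1.8,-2.3,0,0, 2.5,1,-1.4,0,0]'
python3 -m crank '[2.5,0,0,0.5,0, 2.5,0,0,1.5,0, 2.5,0,0,2,0, 2.5,0,0,2,0, 2.5,0,0,1.5,0, 2.5,0,0,0.5,0, 2.5,0,0,0,0, 2.5,0,0,0,0]'
python3 - <<'E'
from h import *
to(.4496,-.3263,.0945)
p=optics.get_image("wrist");save(p,"w6.png");print(proj(p,[.4496,-.3263,.05]))
E
```

```text
time_s: 23.28
position: [0.4465, -0.3292, 0.2051]
tool_rot: [[-0.962, -0.273, -0.002], [-0.273, 0.962, 0.001], [0.002, 0.001, -1.0]]
ft_force: [0.3, 0.4, -1.1]
grip_width: 0.0372
gripper_force: 40.5
time_s: 23.95
position: [0.4489, -0.326, 0.1265]
tool_rot: [[-0.961, -0.276, -0.0], [-0.276, 0.961, 0.0], [0.0, 0.0, -1.0]]
ft_force: [0.9, -1.2, -0.5]
grip_width: 0.0373
gripper_force: 40.5
t 23.95 P [ 0.4489 -0.326   0.1265] shift cm [-0.06 -0.05  3.2 ] yaw 106.0 turn None grip 0.03728136867233105 40.49718260765076 F [ 0.9 -1.2 -0.5]
[283.8844814  223.09973869]
```

View pics/w6.png

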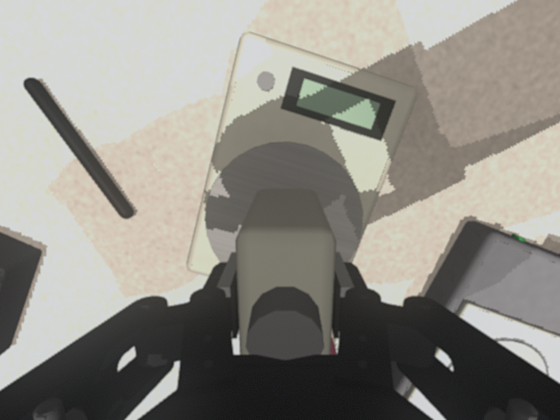

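The flask hangs over the pan, whose centre at about (284,220) matches the prediction of (284,223).

```bash
python3 -m crank '[2.5,0,0,0.5,0, 2.5,0,0,0.8,0, 2.5,0,0,0.6,0, 2.5,0,0,0.4,0, 2.5,0,0,0.3,0, 2.5,0,0,0.2,0, 2.5,0,0,0,0, 2.5,0,0,0,0]'
```

```text
time_s: 24.67
position: [0.4489, -0.3261, 0.0984]
tool_rot: [[-0.961, -0.276, 0.0], [-0.276, 0.961, -0.0], [-0.0, -0.0, -1.0]]
ft_force: [-0.3, -0.1, -1.8]
grip_width: 0.0377
gripper_force: 40.5
```

```bash
python3 -m crank '[2.5,0,0,0.1,0, 2.5,0,0,0.1,0, 2.5,0,0,0.1,0, 2.5,0,0,0.1,0, 2.5,0,0,0.05,0, 2.5,0,0,0,0, 2.5,0,0,0,0, 2.5,0,0,0,0]'
```

```text
time_s: 25.33
position: [0.4489, -0.3261, 0.0944]
tool_rot: [[-0.961, -0.276, 0.0], [-0.276, 0.961, -0.001], [-0.0, -0.001, -1.0]]
ft_force: [-2.4, 1.4, 5.4]
grip_width: 0.0374
gripper_force: 41.3
```

```bash
python3 -m crank '[8.5,0,0,0,0, 8.5,0,0,0,0, 8.5,0,0,0,0, 8.5,0,0,0,0, 8.5,0,0,-0.5,0, 8.5,0,0,-2,0, 8.5,0,0,-3.5,0, 8.5,0,0,-3.5,0]'
python3 -m crank '[8.5,0,0,-3.5,0, 8.5,0,0,-1.5,0, 8.5,-0.6,1.6,0,0, 8.5,-1.2,3.2,0,0, 8.5,-1.2,3.2,0,0, 8.5,-1.2,3.2,0,0, 8.5,-1.2,3.2,0,0, 8.5,-1.2,3.2,0,0]'
python3 -m crank '[8.5,-1.2,3.2,0,0, 8.5,-1.2,3.2,0,0, 8.5,-1.2,3.2,0,0, 8.5,-1.2,3.2,0,0, 8.5,-1.2,3.2,0,0, 8.5,-1.2,3.2,0,0, 8.5,-1.2,3.2,0,0, 8.5,-1.2,3.2,0,0]'
python3 -m crank '[8.5,-1.2,3.2,0,0, 8.5,-1.2,3.2,0,0, 8.5,-1.2,3.2,0,0, 8.5,-1.2,3.2,0,0, 8.5,-1.2,3.2,0,0, 8.5,-0.8,2.2,0,0, 8.5,0,0,0,0, 8.5,0,0,0,0]'
python3 - <<'E'
from h import *
q=optics.get_image("top");save(q,"t4.png",(285,150,475,300),4)
p=optics.get_image("wrist");save(p,"w7.png");print(proj(p,[.4995,.348,.117]))
to(.4995,.348,.0855)
E
```

```text
time_s: 26.0
position: [0.4485, -0.3256, 0.1897]
tool_rot: [[-0.961, -0.276, -0.002], [-0.276, 0.961, 0.002], [0.001, 0.002, -1.0]]
ft_force: [0.9, -0.2, 0.4]
grip_width: 0.0854
gripper_force: 0.0
time_s: 26.67
position: [0.463, -0.1361, 0.238]
tool_rot: [[-0.961, -0.276, -0.001], [-0.276, 0.961, 0.001], [0.001, 0.001, -1.0]]
ft_force: [0.7, 0.1, -0.1]
grip_width: 0.085
gripper_force: 0.0
time_s: 27.33
position: [0.4843, 0.1362, 0.2381]
tool_rot: [[-0.961, -0.276, -0.002], [-0.276, 0.961, 0.0], [0.001, 0.0, -1.0]]
ft_force: [1.2, -0.8, -0.4]
grip_width: 0.0849
gripper_force: 0.0
time_s: 28.0
position: [0.4995, 0.3287, 0.2376]
tool_rot: [[-0.961, -0.278, -0.002], [-0.278, 0.961, -0.001], [0.002, -0.0, -1.0]]
ft_force: [-0.6, 0.0, -0.1]
grip_width: 0.085
gripper_force: 0.0
[307.15925052 213.15115756]
t 28.1 P [0.5001 0.3271 0.2383] shift cm [-0.54  2.03 15.28] yaw 106.0 turn None grip 0.08524694581094222 0.0 F [ 0.3 -0.6  0.8]
```

View pics/t4.png

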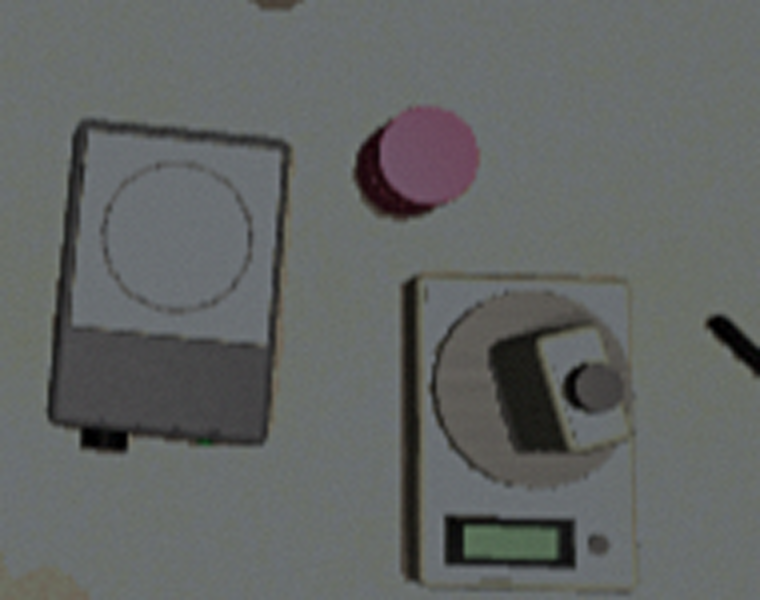

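View pics/w7.png

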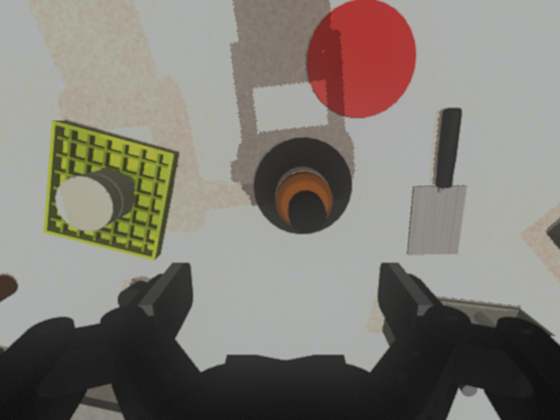

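The flask cap on the balance is at about (435,246.8) in the top picture and the plate circle at (329.3,209.2). In w7 the bottle cap is at (308,210), as predicted.

```bash
python3 - <<'E'
from h import *
q=optics.get_image("top");print(onz(q,(435,246.75),.15),onz(q,(418.4,247.4),.05),onz(q,(329.3,209.2),.052))
E
python3 -m crank '[8.5,-0.3,1,0,0, 8.5,-0.2,1,1,0, 8.5,0,0,2.3,0, 8.5,0,0,2.3,0, 8.5,0,0,2.3,0, 8.5,0,0,2.3,0, 8.5,0,0,2.3,0, 8.5,0,0,0.5,0]'
python3 -m crank '[8.5,0,0,0.5,0, 8.5,0,0,0.5,0, 8.5,0,0,0,0, 8.5,0,0,0,0, 8.5,0,0,0,0, 8.5,0,0,0,0, 8.5,0,0,0,0, 8.5,0,0,0,0]'
python3 - <<'E'
from h import *
to(.4995,.348,.086)
E
```

```text
[ 0.44980704 -0.32612527  0.15      ] [ 0.44941575 -0.32699766  0.05      ] [ 0.53706954 -0.11825327  0.052     ]
time_s: 28.82
position: [0.4982, 0.3478, 0.1045]
tool_rot: [[-0.961, -0.275, -0.006], [-0.275, 0.961, -0.003], [0.007, -0.001, -1.0]]
ft_force: [-0.0, 0.0, -0.3]
grip_width: 0.0853
gripper_force: 0.0
time_s: 29.48
position: [0.5002, 0.3482, 0.0992]
tool_rot: [[-0.961, -0.276, 0.001], [-0.276, 0.961, 0.0], [-0.001, 0.0, -1.0]]
ft_force: [0.1, 0.4, 0.2]
grip_width: 0.085
gripper_force: 0.0
t 29.48 P [0.5002 0.3482 0.0992] shift cm [ 0.07 -0.    1.32] yaw 106.0 turn None grip 0.08503394642907408 0.0 F [0.1 0.4 0.2]
```

```bash
python3 -m crank '[8.5,0,0,0.6,0, 8.5,0,0,0.6,0, 2.5,0,0,0,0, 2.5,0,0,0,0, 2.5,0,0,0,0, 2.5,0,0,0,0, 2.5,0,0,0,0, 2.5,0,0,0,0]' 40
python3 -m crank '[2.5,0,0,0,0, 2.5,0,0,0,0, 2.5,0,0,0,0, 2.5,0,0,0,0, 2.5,0,0,0,0, 2.5,0,0,0,0, 2.5,0,0,0,0, 2.5,0,0,0,0]' 40
python3 -m crank '[2.5,0,0,-0.3,0, 2.5,0,0,-1,0, 2.5,0,0,-2,0, 2.5,0,0,-3,0, 2.5,0,0,-3,0, 2.5,0,0,-3,0, 2.5,0,0,-2,0, 2.5,0,0,-1,0]'
python3 - <<'E'
from h import *
to(.537,-.1185,.24)
E
```

```text
time_s: 30.15
position: [0.5002, 0.3482, 0.0871]
tool_rot: [[-0.961, -0.276, 0.001], [-0.276, 0.961, 0.0], [-0.001, -0.0, -1.0]]
ft_force: [-0.4, -0.8, 2.1]
grip_width: 0.0327
gripper_force: 39.9
time_s: 30.82
position: [0.5002, 0.3482, 0.0871]
tool_rot: [[-0.961, -0.276, 0.001], [-0.276, 0.961, 0.0], [-0.001, -0.0, -1.0]]
ft_force: [0.9, -1.5, 5.0]
grip_width: 0.0324
gripper_force: 40.2
time_s: 31.48
position: [0.5002, 0.3485, 0.2431]
tool_rot: [[-0.961, -0.276, 0.003], [-0.276, 0.961, 0.002], [-0.004, 0.001, -1.0]]
ft_force: [-0.5, 0.6, -2.6]
grip_width: 0.0327
gripper_force: 40.1
t 31.48 P [0.5002 0.3485 0.2431] shift cm [  9.35 -45.9    0.24] yaw 106.0 turn None grip 0.0327230361272963 40.11190116405487 F [-0.5  0.6 -2.6]
```

```bash
python3 -m crank '[2.5,0.25,-1.2,0,0, 2.5,0.45,-2.3,0,0, 2.5,0.65,-3.2,0,0, 2.5,0.65,-3.2,0,0, 2.5,0.65,-3.2,0,0, 2.5,0.65,-3.2,0,0, 2.5,0.65,-3.2,0,0, 2.5,0.65,-3.2,0,0]'
python3 -m crank '[2.5,0.65,-3.2,0,0, 2.5,0.65,-3.2,0,0, 2.5,0.65,-3.2,0,0, 2.5,0.65,-3.2,0,0, 2.5,0.65,-3.2,0,0, 2.5,0.65,-3.2,0,0, 2.5,0.55,-2.6,0,0, 2.5,0.3,-1.4,0,0]'
python3 -m crank '[2.5,0,0,0.5,0, 2.5,0,0,1.5,0, 2.5,0,0,2,0, 2.5,0,0,2,0, 2.5,0,0,1.2,0, 2.5,0,0,0.4,0, 2.5,0,0,0,0, 2.5,0,0,0,0]'
python3 - <<'E'
from h import *
to(.537,-.1185,.134)
p=optics.get_image("wrist");save(p,"w8.png");print(proj(p,[.537,-.1185,.052]))
E
```

```text
time_s: 32.15
position: [0.5172, 0.1152, 0.2381]
tool_rot: [[-0.961, -0.275, -0.004], [-0.275, 0.961, -0.0], [0.003, 0.001, -1.0]]
ft_force: [0.5, 0.7, -2.2]
grip_width: 0.0331
gripper_force: 40.3
time_s: 32.82
position: [0.5356, -0.1219, 0.238]
tool_rot: [[-0.962, -0.273, -0.003], [-0.273, 0.962, 0.001], [0.003, 0.002, -1.0]]
ft_force: [-0.5, 0.0, -3.1]
grip_width: 0.0326
gripper_force: 40.4
time_s: 33.48
position: [0.5366, -0.1183, 0.164]
tool_rot: [[-0.961, -0.276, -0.0], [-0.276, 0.961, 0.0], [-0.0, 0.0, -1.0]]
ft_force: [0.3, 0.1, -1.9]
grip_width: 0.0326
gripper_force: 40.4
t 33.48 P [ 0.5366 -0.1183  0.164 ] shift cm [-0.03 -0.03  3.  ] yaw 106.0 turn None grip 0.03263300247796062 40.409910678863525 F [ 0.3  0.1 -1.9]
[284.30580648 210.02002327]
```

View pics/w8.png

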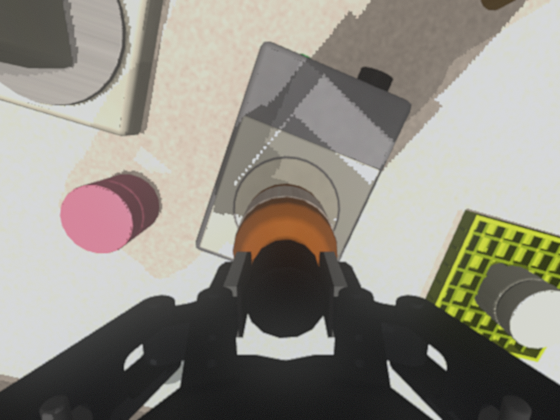

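The plate circle is centred at about (286,208), predicted (284,210). The bottle hangs upright and centred, so I'll lower it.

```bash
python3 -m crank '[2.5,0,0,0.5,0, 2.5,0,0,0.8,0, 2.5,0,0,0.6,0, 2.5,0,0,0.4,0, 2.5,0,0,0.2,0, 2.5,0,0,0.1,0, 2.5,0,0,0,0, 2.5,0,0,0,0]'
python3 -m crank '[2.5,0,0,0.1,0, 2.5,0,0,0.1,0, 2.5,0,0,0.1,0, 2.5,0,0,0.05,0, 2.5,0,0,0,0, 2.5,0,0,0,0, 2.5,0,0,0,0, 2.5,0,0,0,0]'
```

```text
time_s: 34.2
position: [0.5367, -0.1189, 0.138]
tool_rot: [[-0.961, -0.276, 0.0], [-0.276, 0.961, -0.0], [-0.0, -0.0, -1.0]]
ft_force: [-0.2, -0.2, -3.1]
grip_width: 0.033
gripper_force: 40.4
time_s: 34.87
position: [0.5367, -0.1188, 0.1344]
tool_rot: [[-0.961, -0.276, 0.0], [-0.276, 0.961, -0.0], [-0.0, -0.0, -1.0]]
ft_force: [-0.9, 0.0, -3.8]
grip_width: 0.033
gripper_force: 40.6
```

```bash
python3 -m crank '[2.5,0,0,0.1,0, 2.5,0,0,0.05,0, 2.5,0,0,0,0, 2.5,0,0,0,0, 2.5,0,0,0,0, 2.5,0,0,0,0, 2.5,0,0,0,0, 2.5,0,0,0,0]'
```

```text
time_s: 35.53
position: [0.5369, -0.1189, 0.1341]
tool_rot: [[-0.961, -0.276, 0.002], [-0.276, 0.961, -0.001], [-0.001, -0.001, -1.0]]
ft_force: [-2.7, 1.0, 8.1]
grip_width: 0.0329
gripper_force: 41.7
```

Contact. I'll release, lift clear, and move away for a final look.

```bash
python3 -m crank '[8.5,0,0,0,0, 8.5,0,0,0,0, 8.5,0,0,0,0, 8.5,0,0,0,0, 8.5,0,0,-0.5,0, 8.5,0,0,-2,0, 8.5,0,0,-3.5,0, 8.5,0,0,-3.5,0]'
python3 -m crank '[8.5,0,0,-3,0, 8.5,2,0,0,0, 8.5,3,0,0,0, 8.5,3,0,0,0, 8.5,3,0,0,0, 8.5,2,0,0,0, 8.5,0,0,0,0, 8.5,0,0,0,0]'
python3 - <<'E'
from h import *
q=optics.get_image("top");save(q,"t5.png",None,1.4)
s=optics.get_image("scene");save(s,"s5.png",None,1.4)
E
```

```text
time_s: 36.2
position: [0.5362, -0.1186, 0.2287]
tool_rot: [[-0.961, -0.276, -0.002], [-0.276, 0.961, 0.001], [0.002, 0.001, -1.0]]
ft_force: [-0.5, -0.8, 0.8]
grip_width: 0.0849
gripper_force: 0.0
time_s: 36.87
position: [0.4113, -0.1549, 0.2585]
tool_rot: [[-0.962, -0.274, 0.001], [-0.274, 0.962, -0.001], [-0.001, -0.001, -1.0]]
ft_force: [1.2, -0.0, 0.3]
grip_width: 0.0851
gripper_force: 0.0
```

View pics/s5.png

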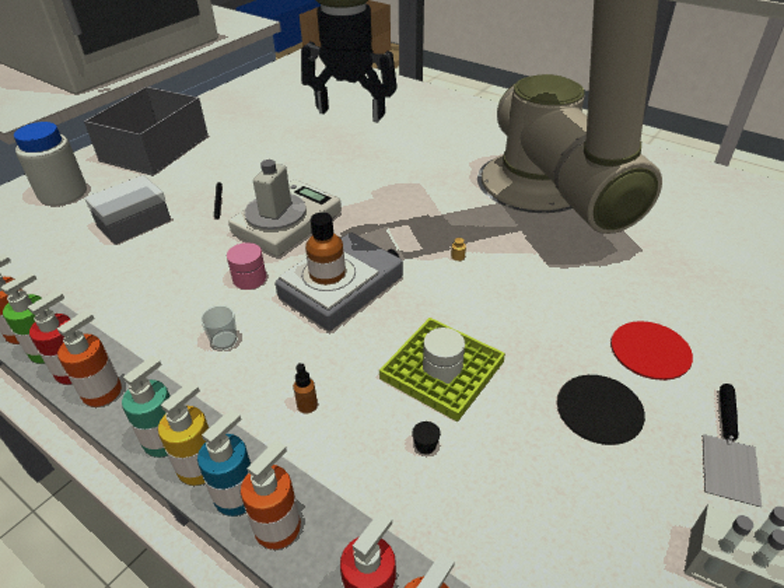

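All three samples stand upright near the middle of their stations. The bottle's base is at (326,275) and the plate circle at (329,272) in this scaled picture. The mat is empty and the bystanders haven't moved.

```bash
python3 -c "from rig import env; print(env.close_job())"
```

```text
the job is handed in; nothing more can be done
None
```

The job is handed in at about 37 s: the jar is in the basket, the flask on the balance and the bottle on the stirrer. All three are upright and, by the pictures, within about 3 mm of the middle; the mat is empty and the bystanders were not moved.

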